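Change the check nest over to today's bar

TASK

Change the check nest over to the bar length of the setting master that stands just in front of it, on the robot's side (the other master is parked at the far edge): swing the toggle clamp fully back, lay the old bar in the grey tote, and only then seat a loose bar of that master's length squarely between the cheeks of the nest, centred under the clamp's pad, and swing the clamp over centre onto it. Lay any other loose bars of that length flat in the metal tray, and all bars of the other length flat in the grey tote, each on the floor and none on top of another, at any time. Leave the other things on the table where they are, and let go of everything at the end.

Things in the scene. Friction and masses are not known exactly. Their poses are not given: they have to be found in the camera images.
- nest: check nest, fixed: dark steel plate 20 mm thick, x -45..45, y -82..132 mm, with two pairs of steel cheeks and a toggle clamp at its +y end. Origin on the table plane under the middle of the seated bar, z up. Cheeks at y = -33 and 33 mm, each 14 mm long, 34 mm apart in x (2 mm of play each side of a bar), flared out above z 40 to tops at z 54 mm. Between the pairs fingers have room
- nest_seat (a point): where the centre of a seated bar belongs, straight under the closed clamp's pad: nest frame (0, 0, 35) mm. The bar rests on the plate between the cheeks, its length along the nest's y. Axes as the nest
- clamp_pivot (a point): the clamp's hinge axis, along the nest's x, at nest frame (0, 100, 65) mm, between side plates that reach x +-17 mm, y 90..120 mm and 78 mm high
- clamp (a joint): clamp angle, rad. 0: closed, arm level along nest -y, pad on a seated bar (-0.12 shut on nothing); 1.7: fully back, arm just past upright. Arm and handle are one rigid piece. Sprung over centre: it snaps away from 0.85 to either end and stays there. It takes up to 0.6 N m (10 N on the handle); fingers between arm and handle can push the handle to nest +y to open, the arm to -y to close
- clamp_tip (a point): free end of the clamp's handle (red grip 18 mm thick), 110 mm from the pivot. At 0 the handle stands up from the pivot, leaning 0.3 rad to nest -y above the arm (tip 170 mm over the table); at 1.7 it leans 1.4 rad to +y (tip 84 mm up). The arm is 16 mm wide, 100 mm from pivot to pad, its top 75 mm over the table when closed
- old_bar: the old bar, in the nest under the closed clamp at the start: aluminium, 30 x 30 mm square for the middle 74 mm with a round 22 mm spigot, 18 mm long, at each end (110 mm in all); origin at its centre, x along its length. About 0.2 kg
- long1: loose aluminium bar, square section 30 x 30 mm, 130 mm long, plain ends; origin at its centre, x along its length; any long face may be down. About 0.32 kg. Lies on the table at the start, or is absent (None from the start)
- long2: loose aluminium bar, square section 30 x 30 mm, 130 mm long, plain ends; origin at its centre, x along its length; any long face may be down. About 0.32 kg. Lies on the table at the start, or is absent (None from the start)
- long3: loose aluminium bar, square section 30 x 30 mm, 130 mm long, plain ends; origin at its centre, x along its length; any long face may be down. About 0.32 kg. Lies on the table at the start, or is absent (None from the start)
- short1: loose aluminium bar, square section 30 x 30 mm, 90 mm long, plain ends; origin at its centre, x along its length; any long face may be down. About 0.22 kg. Lies on the table at the start, or is absent (None from the start)
- short2: loose aluminium bar, square section 30 x 30 mm, 90 mm long, plain ends; origin at its centre, x along its length; any long face may be down. About 0.22 kg. Lies on the table at the start, or is absent (None from the start)
- master_long: setting master, fixed and not to be handled: steel bar 30 x 30 x 130 mm on a black foot 46 x 160 x 8 mm, bar along its y; origin at the middle of the foot's underside. One master stands between robot and nest (under 21 cm from the nest's origin), the other is parked at the far edge of the table (over 25 cm)
- master_short: setting master, fixed and not to be handled: steel bar 30 x 30 x 90 mm on a black foot 46 x 160 x 8 mm, bar along its y; origin at the middle of the foot's underside. One master stands between robot and nest (under 21 cm from the nest's origin), the other is parked at the far edge of the table (over 25 cm)
- tray: plain metal tray, fixed and low: inside 215 (x) x 155 (y) mm, floor 3 mm and rim 14 mm above the table; origin in the middle of its underside. Four bars laid along its y fit side by side, 54 mm apart. Stands to the robot's left or right, across from the tote
- tote: grey plastic tote, fixed and low: inside 215 (x) x 155 (y) mm, floor 5 mm and rim 14 mm above the table, a loop grip 50 mm high outside each long side (y = +-92, x -50..50 mm); origin in the middle of its underside. Four bars laid along its y fit side by side, 54 mm apart. Stands to the robot's left or right, across from the metal tray
- screw_bowl: bystander, to be left alone: green bowl 72 mm wide, 32 mm high; origin at its underside
- grease_jar: bystander, to be left alone: white jar 52 mm wide, 60 mm high; origin at its underside
- oil_bottle: bystander, to be left alone: yellow oil bottle 70 mm wide, 170 mm high; origin at its underside
- carton: bystander, to be left alone: carton 120 x 80 x 50 mm; origin at its underside
There are look-alikes about, which are no part of the job. Leave any orange or turquoise look-alike of the long1 alone. Leave any yellow look-alike of the old_bar alone.

How it is judged:
By the outcome, as a careful person would: the job done as asked, in the order asked, and still so for the second after the job is handed in, with the robot touching nothing.
Of long1, long2, long3 only 2 to 3 are there at a start; the rules pass over those that are not, and their reading is None.
Of short1, short2 only 1 to 2 are there at a start; the rules pass over those that are not, and their reading is None.
At some moment in a run one of long1, long2, long3, short1, short2 may be knocked a few centimetres aside while the robot is not near it.
Once in a run the grip may slacken for a moment while it holds something.
It also fails if it takes over 210 s, if anything falls off the work surface, if the arm or the gripper's body presses on something with over 40 N, if the wrist force passes 120 N, or if a joint passes its speed limit or range.

ROBOT

A 6-joint arm with a two-finger parallel gripper is mounted at the origin on the work surface. World frame = base frame: x ahead of the robot, y to its left, z up, the work surface at z = 0. Lengths are in m, angles in rad, forces in N, time in s.
With the tool pointing down it reaches from about 0.35 to 0.975 m from the base axis. Payload 4.9 kg.
Tool frame: the origin (TCP) lies at the very end of the fingers, on their centre line; the grasp point (between the pads) lies 19 mm behind it (ctrl.tcp_to_grasp is the z of the grasp point in the tool frame, in m); z points along the fingers, y is the line along which they close (so a half turn about z gives the same grasp; the last joint's range is limited). The gripper opens to 85 mm and grips with 20 to 120 N. Pads are 22 mm wide; open, the fingers measure 114 mm over their backs; the gripper's body (76 mm by 85 mm) begins 54 mm behind the grasp point. The pads swing forward as they close: fully open they stand 13 mm farther back than shut.
Start: joints at [1.126, 0.053, 1.613, -0, 1.476, -0.119], TCP at [0.2, 0.592, 0.231] pointing down, gripper open.
Joint ranges: [-3.01, 3.01], [-1.01, 2.22], [0.06, 2.58], [-1.02, 4.17], [0.09, 2.62], [-3.14, 3.14]. Speed limits (rad/s): [2.57, 2.57, 3.14, 3.14, 3.14, 3.14].

INTERFACE

Orientations are given as a rotation vector (axis times angle).
In Python, from station import ctrl, eyes, job, nets gives the robot as it stands. The module is installed in compiled form; this text tells all that it offers.
- The arm moves only by the tool jog_arm, never from a script. Its argument "commands" is one flat list of numbers, 7 for each row, row after row: the shift along the tool's x, y, z each as a share of 0.06 m, from -1 to 1, then the turn, a rotation vector about the tool's x, y, z each as a share of 0.1 rad, from -1 to 1, then the finger opening in mm, from 0 to 85.4. In form: [x, y, z, ax, ay, az, grip, x, y, z, ax, ay, az, grip, ...]. A call has 1 to 20 rows; each row shifts and turns the commanded pose from where the row before left it, along the tool's axes as they then stand; what a row does not reach is not made up. A row lasts 1/8 s, in which the tool goes at most 62.5 mm and 10.7 degrees, less where a joint would pass 70% of its speed; a pose out of reach is approached as far as the arm can. A call with a number of a shift or a turn outside -1 to 1 is refused whole. A call with a gripper value outside its range is refused whole. The fingers move at their own pace and stop on an object; "newtons" is the grip in N (left out, the last holds). Time passes only in rows, so rows that do not move let the fingers close. It gives the time, the measured TCP pose, the force, the opening and the grip force at its end, in the units of the state.
- ctrl.get_obs(): the state, without advancing time (a new reading comes with each control period).
- eyes.get_image(name): name is "scene" or "top"; returns a dict with "image" (480x640x3 uint8, red, green, blue), "z_map" (480x640 float32, m along the optical axis (not along the pixel's ray), 0 where there is no reading), "K" (3x3 intrinsics, pixels), "dist_coeffs" ([k1, k2, p1, p2, k3] as OpenCV has them; the pictures are not rectified), "cam_to_world" (4x4, takes a point from camera to world coordinates). Camera axes: x right, y up, looking along -z (the intrinsics and any distortion apply to the point x, -y, -z); pixel columns grow to the right and rows downward; lengths in m; the calibration is good to about 2 mm. A picture is of the moment at which its call begins.
- job.finish_job(): hands the job in; it is judged then, once.
Trained networks look in the newest picture that a camera, given by its name, has taken for a name from the list of things; names that differ only in an ending like _2 or _b are one class to them, and where a whole thing is asked for, a point or a joint stands for the part that bears it (a point fixed in the world has none). Each returns a list of dicts, best first, with "p" (0 to 1); they miss things now and then, are a little off and sometimes report something else, mostly with a low value. They report only what shows in the picture. A call takes as long as a camera call. They do not tell look-alikes from the thing itself.
- nets.silhouettes(camera, name): "mask" (480x640 bool, what is visible of it) and "bbox" ([left, top, right, bottom] in pixels, round what is visible of it).
The state is a dict: "t": time; "q": joint angles; "dq": joint speeds; "effort": joint torques, N m; "tool_pos": TCP position; "tool_rot": TCP orientation; "contact_force": force on the tool from outside, world axes, zero at the start; "wrist_torque": the same for the moment, N m; "opening": finger opening in m; "grip_force": force on a finger pad.
Only numpy, scipy, OpenCV 4.12 (cv2) and the standard library are available. Lean on these libraries where they do the work, as an engineer would, in place of code of your own. Each camera call takes 0.05 s, during which the arm holds its last target. There are 200 camera calls.

## Working session

There is one attempt and no reset: what is moved stays moved. The work goes in short steps, Python scripts to look and compute and a tool call to move; the robot and the scene stay as the last step left them, time stands still between calls to the robot, and variables do not carry over. Pictures are saved under pics/ and viewed, at most 14 in all, crops included, and the job is handed in when it is done.

Besides the shell and the picture viewer there is one more tool, called after "Emit:" as name(argument=value, ...) on one line, values as JSON. jog_arm: Moves the arm, as the interface text tells. Shift numbers are shares of 0.06 m and turn numbers shares of 0.1 rad, none past 1 either way. Its arguments: {"type":"object","properties":{"commands":{"type":"array","items":{"type":"number"}},"newtons":{"type":"number"}},"required":["commands"]}

```bash
mkdir -p pics; cat > h.py <<'E'
import numpy as np, cv2
from station import ctrl, eyes, job, nets
def snap(n, f=None):
    d=eyes.get_image(n)
    if f: cv2.imwrite('pics/'+f,cv2.cvtColor(d['image'],cv2.COLOR_RGB2BGR))
    return d
def pts(d):
    h,w=d['z_map'].shape
    v,u=np.mgrid[0:h,0:w].astype(np.float32)
    p=cv2.undistortPoints(np.stack([u,v],-1).reshape(-1,1,2),d['K'],np.array(d['dist_coeffs'])).reshape(h,w,2)
    z=d['z_map']
    c=np.stack([p[...,0]*z,-p[...,1]*z,-z],-1)
    T=np.array(d['cam_to_world'])
    P=c@T[:3,:3].T+T[:3,3]
    P[z==0]=np.nan
    return P
def proj(d,X):
    T=np.linalg.inv(np.array(d['cam_to_world'])); c=np.atleast_2d(X)@T[:3,:3].T+T[:3,3]
    c=c*[1,-1,-1]
    return cv2.projectPoints(c.reshape(-1,1,3),np.zeros(3),np.zeros(3),d['K'],np.array(d['dist_coeffs']))[0].reshape(-1,2)
E
python3 - <<'E'
from h import *
a=snap('scene','s0.png');b=snap('top','t0.png')
for d in(a,b):print(np.round(d['cam_to_world'],3).tolist(),np.round(d['K'],0).tolist())
o=ctrl.get_obs();print({k:np.round(v,3) for k,v in o.items()},ctrl.tcp_to_grasp)
P=pts(b)
for n in ['nest','clamp','clamp_tip','old_bar','long1','short1','master_long','master_short','tray','tote','screw_bowl','grease_jar','oil_bottle','carton']:
  for r in nets.silhouettes('top',n):
    m=r['mask'];q=P[m];q=q[np.isfinite(q[:,2])]
    if r['p']>.2 and len(q)>5:print(n,round(r['p'],2),r['bbox'],m.sum(),np.round(np.median(q,0),3),np.round(np.percentile(q[:,2],95),3))
E
```

```text
[[0.796, -0.388, 0.464, 1.033], [0.605, 0.489, -0.628, -0.814], [0.017, 0.781, 0.624, 0.865], [0.0, 0.0, 0.0, 1.0]] [[524.0, 0.0, 315.0], [0.0, 524.0, 230.0], [0.0, 0.0, 1.0]]
[[-0.06, 0.974, -0.217, 0.201], [-0.998, -0.058, 0.018, -0.063], [0.005, 0.218, 0.976, 1.472], [0.0, 0.0, 0.0, 1.0]] [[562.0, 0.0, 319.0], [0.0, 562.0, 243.0], [0.0, 0.0, 1.0]]
{'t': np.float64(0.1), 'q': array([ 1.126,  0.053,  1.614,  0.   ,  1.476, -0.119]), 'dq': array([-0.001, -0.002, -0.002, -0.001,  0.   , -0.001]), 'effort': array([ 0.0000e+00, -3.9490e+01, -3.7136e+01, -0.0000e+00,  4.0000e-03,
        0.0000e+00]), 'tool_pos': array([0.2  , 0.592, 0.23 ]), 'tool_rot': array([-5.090e-01, -3.099e+00,  3.000e-03]), 'contact_force': array([0.054, 0.437, 0.114]), 'wrist_torque': array([0.03 , 0.023, 0.013]), 'grip_force': np.float64(0.0), 'opening': np.float64(0.085)} -0.0187
nest 0.88 [262.1, 232.5, 342.0, 269.5] 2476 [ 0.499 -0.029  0.021] 0.081
nest 0.51 [225.2, 178.9, 241.0, 215.1] 464 [0.661 0.126 0.029] 0.035
nest 0.35 [366.2, 170.2, 384.9, 221.2] 605 [ 0.639 -0.249  0.029] 0.034
clamp 0.53 [231.7, 2
[... 1132 characters left out ...]
.787 0.009 0.012] 0.041
master_short 0.53 [229.6, 283.6, 259.7, 311.5] 566 [0.389 0.116 0.016] 0.034
master_short 0.5 [270.5, 235.5, 314.9, 252.8] 374 [ 0.503 -0.007  0.075] 0.168
tray 0.86 [131.8, 235.6, 195.1, 326.0] 5222 [0.441 0.326 0.004] 0.013
tray 0.69 [279.2, 293.0, 334.8, 311.0] 1066 [ 0.375 -0.047  0.034] 0.042
tote 0.69 [361.6, 220.6, 442.7, 308.4] 5629 [ 0.451 -0.303  0.005] 0.042
screw_bowl 0.68 [231.5, 284.4, 260.3, 313.7] 606 [0.389 0.116 0.017] 0.034
grease_jar 0.41 [261.1, 234.8, 342.4, 271.0] 2390 [ 0.499 -0.027  0.021] 0.082
oil_bottle 0.57 [119.3, 170.8, 158.4, 207.9] 1051 [0.669 0.367 0.11 ] 0.171
carton 0.69 [399.8, 149.1, 452.7, 200.6] 1522 [ 0.688 -0.389  0.049] 0.054
```

```bash
python3 - <<'E'
import cv2
i=cv2.imread('pics/t0.png'); c=i[125:395,105:525]; cv2.imwrite('pics/t0c.png',cv2.resize(c,(798,513),interpolation=cv2.INTER_CUBIC))
E
```

```text
(no output)
```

View pics/t0c.png

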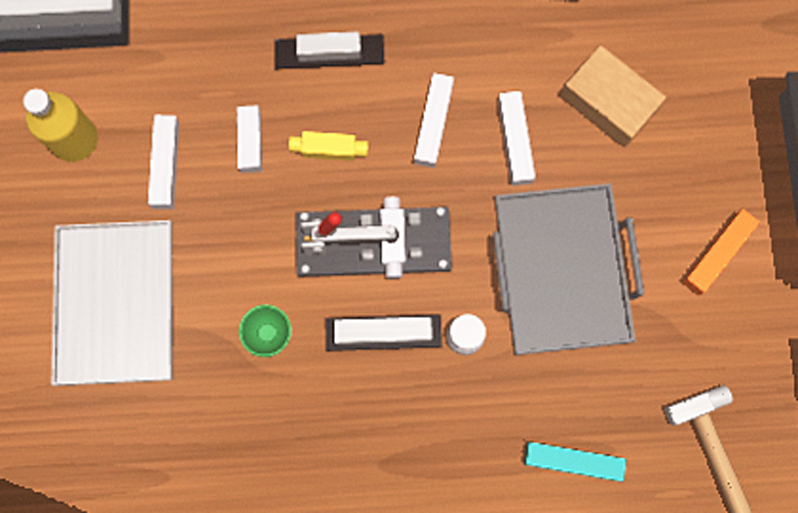

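View pics/s0.png

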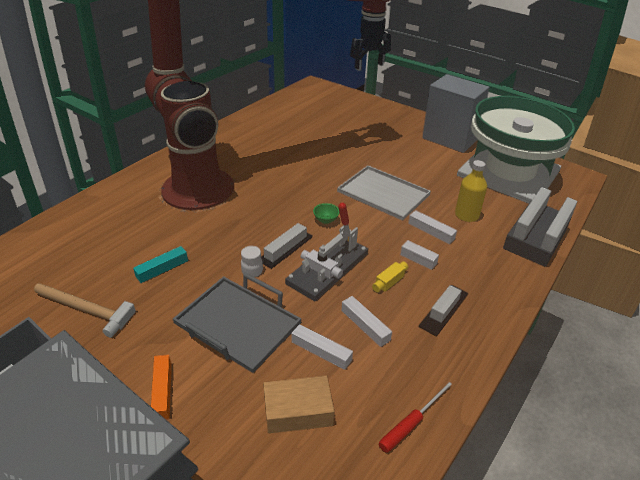

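The views agree on these positions (top crop = original × 1.9, offset 105,125):
- **Front master:** crop (383,332), long. The short master is at the far edge, (328,48).
- **White loose bars:** long at (163,160), (433,119) and (517,137), short at (249,137).
- **Look-alikes to leave:** orange (722,250), turquoise (575,461) and the yellow spigoted bar (328,145).
- **Old bar:** appears to lie crosswise in the nest at (392,237).

Next I'll measure the poses and confirm in an enlarged crop.

```bash
cat >> h.py <<'E'
def rects(P,lo,hi,amin=80,box=None,img=None):
    m=((P[...,2]>lo)&(P[...,2]<hi)).astype(np.uint8)
    if box: m&=((P[...,0]>box[0])&(P[...,0]<box[1])&(P[...,1]>box[2])&(P[...,1]<box[3])).astype(np.uint8)
    n,l=cv2.connectedComponents(m)
    out=[]
    for i in range(1,n):
        k=l==i
        if k.sum()<amin: continue
        q=P[k]; (cx,cy),(w,h),a=cv2.minAreaRect((q[:,:2]*1000).astype(np.float32))
        if h>w: w,h,a=h,w,a+90
        a=(a+90)%180-90
        v,u=np.nonzero(k)
        out.append((round(cx),round(cy),round(w),round(h),round(a,1),round(float(np.median(q[:,2]))*1000,1),int(k.sum()),int(u.mean()),int(v.mean())))
        if img is not None: out[-1]+=tuple(np.median(img[k],0).astype(int))
    return out
E
python3 - <<'E'
from h import *
b=snap('top');P=pts(b)
print('bars');[print(r) for r in rects(P,.024,.042,80,(0,1,-.7,.7),b['image'])]
print('plate');[print(r) for r in rects(P,.015,.025,80,(.4,.6,-.2,.15))]
print('nest bar');[print(r) for r in rects(P,.04,.057,20,(.4,.6,-.2,.0))]
print('trays rim+floor');[print(r) for r in rects(P,.0025,.02,1000,(.2,.7,-.7,.7))]
a=snap('scene');Q=pts(a)
print('sc bars');[print(r) for r in rects(Q,.022,.034,80,(0,1,-.7,.7),a['image'])]
print('nest bar');[print(r) for r in rects(Q,.042,.057,20,(.4,.6,-.2,.0))]
c=lambda d,y0,y1,x0,x1:cv2.resize(cv2.cvtColor(d['image'],cv2.COLOR_RGB2BGR)[y0:y1,x0:x1],(400,600),interpolation=cv2.INTER_CUBIC)
cv2.imwrite('pics/n1.png',np.hstack([c(a,190,310,280,360+0),c(b,160,280,290,370)]))
cv2.imwrite('pics/n1.png',np.hstack([c(a,195,300,280,370),cv2.resize(cv2.cvtColor(b['image'],cv2.COLOR_RGB2BGR)[165:280,255:395],(400,600))]))
E
```

```text
bars
(835, 375, 228, 99, -59.6, 33.5, 254, 144, 140, np.int64(52), np.int64(48), np.int64(48))
(869, -320, 93, 19, 81.0, 26.2, 94, 394, 116, np.int64(244), np.int64(79), np.int64(69))
(794, 9, 88, 35, 88.1, 36.7, 367, 277, 147, np.int64(236), np.int64(231), np.int64(229))
(675, -136, 132, 30, -15.4, 29.7, 505, 332, 186, np.int64(250), np.int64(246), np.int64(247))
(664, -366, 118, 13, 51.2, 33.1, 103, 418, 184, np.int64(117), np.int64(83), np.int64(57))
(642, -251, 131, 31, 4.2, 30.0, 522, 376, 196, np.int64(250), np.int64(247), np.int64(248))
(549, -639, 276, 7, 0.1, 31.7, 246, 525, 222, np.int64(68), np.int64(60), np.int64(57))
(663, 128, 92, 31, 0.8, 29.7, 360, 234, 196, np.int64(248), np.int64(244), np.int64(245))
(637, 250, 132, 32, -4.2, 30.3, 536, 189, 208, np.int64(248), np.int64(244), np.int64(245))
(646, 16, 108, 32, 81.2, 29.4, 351, 276, 200, np.int64(254), np.int64(243), np.int64(108))
(460, -522, 131, 31, -43.5, 29.4, 555, 485, 256, np.int64(254), np.int64(168), np.int64(80))
(449, 695, 158, 10, -0.5, 33.3, 228, 17, 288, np.int64(83), np.int64(81), np.int64(84))
(387, 11
[... 2195 characters left out ...]
p.int64(94))
(795, 6, 91, 28, 88.2, 28.4, 86, 443, 309, np.int64(93), np.int64(89), np.int64(84))
(675, -139, 133, 33, -16.6, 29.0, 743, 366, 317, np.int64(178), np.int64(173), np.int64(172))
(642, -254, 131, 34, 6.1, 28.9, 855, 321, 343, np.int64(179), np.int64(175), np.int64(174))
(175, -661, 76, 23, 75.8, 28.1, 154, 23, 348, np.int64(46), np.int64(47), np.int64(47))
(461, -525, 133, 32, -43.5, 29.6, 911, 160, 383, np.int64(212), np.int64(104), np.int64(30))
(872, -321, 100, 22, 79.6, 24.0, 380, 400, 428, np.int64(163), np.int64(38), np.int64(29))
(721, -423, 119, 5, 45.9, 28.1, 241, 299, 421, np.int64(93), np.int64(70), np.int64(45))
nest bar
(504, -81, 111, 56, -1.4, 47.7, 411, 320, 262)
```

View pics/n1.png

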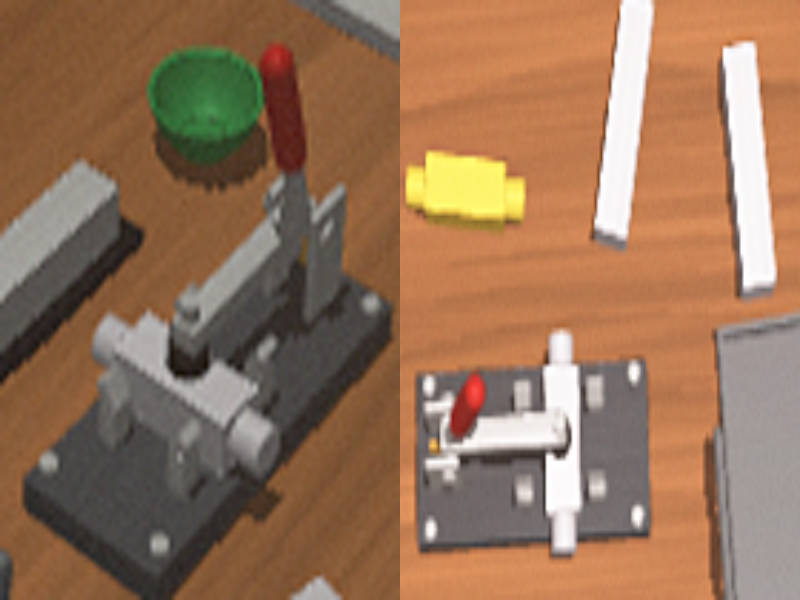

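The crop confirms it: the old bar lies crosswise between the cheek pairs under the pad, with its spigots overhanging the plate. The front master is long, so the targets are:
- **Nest and tray:** white long bars at world (675,-136), (642,-251) and (637,250) mm.
- **Tote:** the short bar at (663,128) mm and the old bar.

The yellow, orange and turquoise bars are look-alikes and stay where they are. Next I'll measure the tray and tote, and plan the clamp opening.

```bash
cat >> h.py <<'E'
from scipy.spatial.transform import Rotation as Ro
def yawR(deg):
    a=np.radians(deg); x=np.array([np.cos(a),np.sin(a),0]); z=np.array([0,0,-1.])
    return np.stack([x,np.cross(z,x),z],1)
def state():
    o=ctrl.get_obs(); return np.array(o['tool_pos']),Ro.from_rotvec(o['tool_rot']).as_matrix(),o
def plan(wps,p=None,R=None,show=True):
    """wps: (x,y,z mm, tool-x yaw deg, grip mm, nmin rows)"""
    if p is None: p,R,_=state()
    out=[]
    for x,y,z,yaw,g,n in wps:
        T=np.array([x,y,z])/1000; RT=yawR(yaw)
        w=Ro.from_matrix(R.T@RT).as_rotvec()
        n=max(n,int(np.ceil(np.abs(w).max()/.097)),int(np.ceil(np.linalg.norm(T-p)/.058)),1)
        rows=[]; d=(T-p)/n
        for i in range(n):
            s=R.T@(T-p)/(n-i)/.06
            w=Ro.from_matrix(R.T@RT).as_rotvec()/(n-i)
            s=np.round(s,2); wr=np.round(w/.1,2)
            rows.append([*(s+0.),*(wr+0.),g]); p=p+R@(s*.06); R=R@Ro.from_rotvec(wr*.1).as_matrix()
        print(n,'rows ->',(x,y,z,yaw)); print(', '.join(','.join('%g'%k for k in r) for r in rows))
    return p,R
E
python3 - <<'E'
from h import *
b=snap('top');P=pts(b)
for n,c in(('tray',(447,329)),('tote',(459,-303))):
  r=[r for r in nets.silhouettes('top',n) if r['p']>.3][0]
  for lo,hi in((.001,.0085),(.0,.018),(.010,.02)):
    k=r['mask']&(P[...,2]>lo)&(P[...,2]<hi)
    k=cv2.morphologyEx(k.astype(np.uint8),cv2.MORPH_OPEN,np.ones((3,3))) if lo<.01 else k
    q=P[k.astype(bool)][:,:2]*1000
    print(n,lo,len(q),cv2.minAreaRect(q.astype(np.float32)),q.mean(0))
  k=r['mask']&(P[...,2]>.03); print('grip',np.round(P[k][::15,:2]*1000).tolist())
p,R=plan([(505,-28,235,89,0,15),(505,-28,115,89,0,3)])
E
```

```text
tray 0.001 916 ((445.06475830078125, 325.55767822265625), (150.07464599609375, 209.3941650390625), 89.65272521972656) [444.00982478 329.36194922]
tray 0.0 3078 ((443.09991455078125, 324.54437255859375), (165.9412078857422, 226.79217529296875), 88.20799255371094) [441.2933993  326.79826762]
tray 0.01 459 ((441.5438232421875, 323.4352111816406), (160.86636352539062, 221.89505004882812), 89.43345642089844) [443.69760905 317.78056759]
grip []
tote 0.001 1247 ((454.1257629394531, -303.9760437011719), (212.66207885742188, 155.02761840820312), 2.8763086795806885) [ 451.94069476 -308.91241753]
tote 0.0 4519 ((453.0244445800781, -304.647216796875), (226.01087951660156, 169.2143096923828), 2.746786117553711) [ 452.06460765 -303.34201713]
tote 0.01 741 ((452.8460998535156, -301.97735595703125), (225.9104461669922, 174.34274291992188), 2.746786117553711) [ 451.4343836  -302.65532019]
grip [[510.0, -391.0], [501.0, -390.0], [494.0, -398.0], [497.0, -204.0], [483.0, -396.0], [478.0, -398.0], [472.0, -395.0], [467.0, -391.0], [462.0, -391.0], [456.0, -393.0], [452.0, -391.0], [456.0, -214.0], [452.0, -212.0], [447.0, -211.0], [441.0, -213.0], [436.0, -210.0], [432.0, -208.0], [416.0, -398.0], [411.0, -401.0], [407.0, -393.0], [412.0, -210.0], [408.0, -216.0], [397.0, -215.0]]
15 rows -> (505, -28, 235, 89)
-0.54,-0.54,0,0,0,0.84,0, -0.59,-0.5,0,0,0,0.84,0, -0.62,-0.45,0,0,0,0.84,0, -0.66,-0.39,-0.01,0,0,0.84,0, -0.69,-0.34,0,0,0,0.84,0, -0.72,-0.28,-0.01,0,0,0.84,0, -0.74,-0.21,0,0,0,0.84,0, -0.75,-0.15,-0.01,0,0,0.84,0, -0.76,-0.09,0,0,0,0.84,0, -0.77,-0.02,-0.01,0,0,0.84,0, -0.77,0.04,0,0,0,0.84,0, -0.76,0.1,-0.01,0,0,0.85,0, -0.75,0.17,0,0,0,0.84,0, -0.73,0.23,-0.01,0,0,0.85,0, -0.71,0.29,0,0,0,0.84,0
3 rows -> (505, -28, 115, 89)
0,0,0.67,0,0,0,0, 0,0,0.66,0,0,0,0, 0,0,0.67,0,0,0,0
```

Emit:
jog_arm(commands=[-0.54,-0.54,0,0,0,0.84,0,-0.59,-0.5,0,0,0,0.84,0,-0.62,-0.45,0,0,0,0.84,0,-0.66,-0.39,-0.01,0,0,0.84,0,-0.69,-0.34,0,0,0,0.84,0,-0.72,-0.28,-0.01,0,0,0.84,0,-0.74,-0.21,0,0,0,0.84,0,-0.75,-0.15,-0.01,0,0,0.84,0,-0.76,-0.09,0,0,0,0.84,0,-0.77,-0.02,-0.01,0,0,0.84,0,-0.77,0.04,0,0,0,0.84,0,-0.76,0.1,-0.01,0,0,0.85,0,-0.75,0.17,0,0,0,0.84,0,-0.73,0.23,-0.01,0,0,0.85,0,-0.71,0.29,0,0,0,0.84,0,0,0,0,0,0,0,0], newtons=60)

```text
t: 3.05
tool_pos: [0.5056, -0.0305, 0.2349]
tool_rot: [2.245, 2.198, -0.001]
contact_force: [-0.1, 0.9, -0.1]
opening: 0.0001
grip_force: 0.0
```

Emit:
jog_arm(commands=[0,0,0.67,0,0,0,0,0,0,0.67,0,0,0,0,0,0,0.66,0,0,0,0,0.15,0,0,0,0,0,0,0.15,0,0,0,0,0,0,0.15,0,0,0,0,0,0,0.15,0,0,0,0,0,0,0.15,0,0,0,0,0,0,0.15,0,0,0,0,0,0,0.15,0,0,0,0,0,0,0.15,0,0,0,0,0,0,0.15,0,0,0,0,0,0,0.15,0,0,0,0,0,0,0.15,0,0,0,0,0,0,0.15,0,0,0,0,0,0])

```text
t: 4.92
tool_pos: [0.5068, 0.0803, 0.115]
tool_rot: [2.239, 2.203, -0.001]
contact_force: [-0.0, 0.3, 1.0]
opening: -0.0002
grip_force: 0.0
```

```bash
python3 - <<'E'
from h import *
p,R,o=state();print(p,o['contact_force'])
a=snap('scene');cv2.imwrite('pics/c1.png',cv2.resize(cv2.cvtColor(a['image'],cv2.COLOR_RGB2BGR)[120:310,260:420],(505,600)))
E
```

```text
[0.50675577 0.08027193 0.11501732] [-0.01949473  0.29929571  0.95563265]
```

View pics/c1.png

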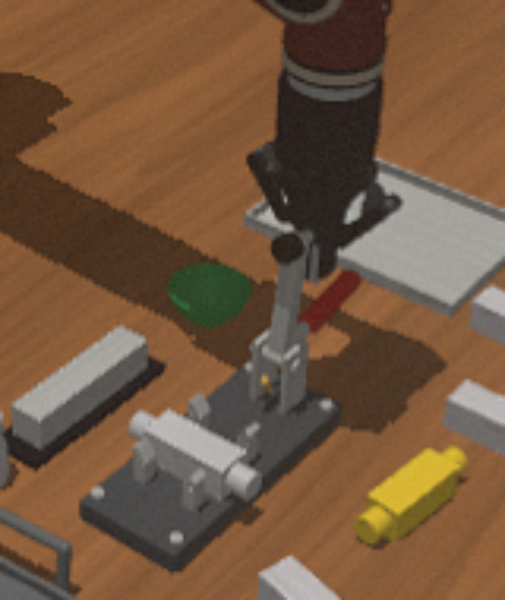

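The clamp is fully back: arm upright at (290,290) with the handle lying to +y, and the old bar unmoved at (195,455). Next I'll take the old bar by its far spigot.

```bash
python3 - <<'E'
from h import *
b=snap('top');P=pts(b)
[print(r) for r in rects(P,.038,.057,20,(.4,.6,-.2,.0))]
k=(P[...,2]>.044)&(P[...,2]<.056)&(abs(P[...,0]-.504)<.036)&(abs(P[...,1]+.067)<.02)
q=P[k][:,:2]*1000;print(cv2.minAreaRect(q.astype(np.float32)),cv2.fitLine(q.astype(np.float32),2,0,.01,.01).ravel(),len(q))
m=(P[...,2]>.015)&(P[...,2]<.025)&(abs(P[...,0]-.504)<.06)&(P[...,1]>-.17)&(P[...,1]<.09)
print(cv2.minAreaRect((P[m][:,:2]*1000).astype(np.float32)))
p,R=plan([(507,80,200,89,50,2),(553,-66,200,-0.8,50,10),(553,-66,70,-.8,50,4),(553,-66,23,-.8,50,3)])
E
```

```text
(504, -67, 111, 30, -0.7, 48.9, 420, 310, 248)
(527, -98, 13, 12, 86.5, 48.6, 29, 322, 239)
(528, -32, 13, 11, -0.1, 48.0, 28, 296, 240)
(480, -97, 12, 10, -4.3, 48.1, 23, 322, 256)
(482, -31, 13, 12, -89.5, 50.1, 29, 297, 257)
((503.92425537109375, -67.04708099365234), (29.461301803588867, 71.68022155761719), 89.52001953125) [ 9.9993521e-01 -1.1385075e-02  5.0407080e+02 -6.7196861e+01] 297
((504.6791687011719, -46.953765869140625), (200.06649780273438, 91.01809692382812), 88.77056121826172)
2 rows -> (507, 80, 200, 89)
0,0,-0.71,0,0,0.01,50, -0.01,0,-0.71,0,0,0.01,50
17 rows -> (553, -66, 200, -0.8)
-0.14,0.05,0,0,0,0.92,50, -0.14,0.06,0,0,0,0.92,50, -0.13,0.07,0,0,0,0.92,50, -0.12,0.08,0,0,0,0.92,50, -0.12,0.1,0,0,0,0.92,50, -0.11,0.11,0,0,0,0.92,50, -0.1,0.12,0,0,0,0.92,50, -0.08,0.12,0,0,0,0.92,50, -0.07,0.13,0,0,0,0.92,50, -0.06,0.14,0,0,0,0.92,50, -0.05,0.14,0,0,0,0.92,50, -0.03,0.15,0,0,0,0.92,50, -0.02,0.15,0,0,0,0.93,50, -0.01,0.15,0,0,0,0.92,50, 0,0.15,0,0,0,0.93,50, 0.02,0.14,0,0,0,0.92,50, 0.03,0.15,0,0,0,0.93,50
4 rows -> (553, -66, 70, -0.8)
0,0,0.54,0,0,0,50, 0,0,0.54,0,0,0,50, 0,0,0.55,0,0,0,50, 0,0,0.54,0,0,0,50
3 rows -> (553, -66, 23, -0.8)
0,0,0.26,0,0,0,50, 0,0,0.26,0,0,0,50, 0,0,0.26,0,0,0,50
```

Emit:
jog_arm(commands=[0,0,-0.71,0,0,0.01,50,-0.01,0,-0.71,0,0,0.01,50,-0.14,0.05,0,0,0,0.92,50,-0.14,0.06,0,0,0,0.92,50,-0.13,0.07,0,0,0,0.92,50,-0.12,0.08,0,0,0,0.92,50,-0.12,0.1,0,0,0,0.92,50,-0.11,0.11,0,0,0,0.92,50,-0.1,0.12,0,0,0,0.92,50,-0.08,0.12,0,0,0,0.92,50,-0.07,0.13,0,0,0,0.92,50,-0.06,0.14,0,0,0,0.92,50,-0.05,0.14,0,0,0,0.92,50,-0.03,0.15,0,0,0,0.92,50,-0.02,0.15,0,0,0,0.93,50,-0.01,0.15,0,0,0,0.92,50,0,0.15,0,0,0,0.93,50,0.02,0.14,0,0,0,0.92,50,0.03,0.15,0,0,0,0.93,50,0,0,0,0,0,0,50])

```text
t: 7.52
tool_pos: [0.5526, -0.0677, 0.2]
tool_rot: [3.141, -0.024, -0.001]
contact_force: [-0.5, 0.7, -0.1]
opening: 0.0501
grip_force: 0.0
```

Emit:
jog_arm(commands=[0,0,0.6,0,0,0,50,0,0,0.6,0,0,0,50,0,0,0.6,0,0,0,50,0,0,0.5,0,0,0,50,0,0,0.35,0,0,0,50,0,0,0.2,0,0,0,50,0,0,0.1,0,0,0,50,0,0,0,0,0,0,50,0,0,0,0,0,0,10,0,0,0,0,0,0,10,0,0,0,0,0,0,10,0,0,0,0,0,0,10,0,0,0,0,0,0,10], newtons=100)

```text
t: 9.15
tool_pos: [0.5535, -0.0673, 0.0245]
tool_rot: [3.141, -0.024, 0.003]
contact_force: [-1.2, -1.0, 5.2]
opening: 0.0183
grip_force: 97.7
```

Emit:
jog_arm(commands=[0,0,-0.1,0,0,0,10,0,0,-0.2,0,0,0,10,0,0,-0.3,0,0,0,10,0,0,0,0,0,0,10])

```text
t: 9.65
tool_pos: [0.5544, -0.0674, 0.0618]
tool_rot: [3.14, -0.024, 0.008]
contact_force: [-0.6, -0.1, -2.0]
opening: 0.0185
grip_force: 97.8
```

```bash
python3 - <<'E'
from h import *
p,R,o=state();print(p,o['contact_force'],o['wrist_torque'],o['opening'])
a=snap('scene');P=pts(a);cv2.imwrite('pics/c2.png',cv2.resize(cv2.cvtColor(a['image'],cv2.COLOR_RGB2BGR)[180:320,270:400],(557,600)))
E
```

```text
[ 0.55444521 -0.06736763  0.0618381 ] [-0.64963602 -0.07105833 -1.9977918 ] [-0.0477044  -0.06891944 -0.02276503] 0.01845528796275777
```

View pics/c2.png

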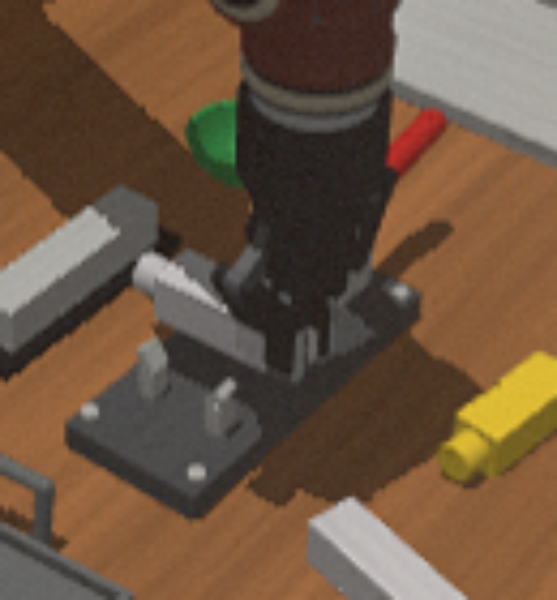

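```bash
python3 - <<'E'
from h import *
plan([(554,-67,150,-.8,10,3),(503,-332,150,2.8,10,8),(503,-332,30,2.8,10,5),(503,-332,11,2.8,10,3)])
E
```

```text
3 rows -> (554, -67, 150, -0.8)
0,0,-0.5,0,-0.01,0,10, 0,0,-0.49,0,-0.01,-0.01,10, 0.01,0,-0.5,0.01,-0.01,0,10
8 rows -> (503, -332, 150, 2.8)
-0.1,0.55,0,0,0,-0.08,10, -0.1,0.55,0,0,0,-0.08,10, -0.11,0.55,0,0,0,-0.08,10, -0.11,0.55,0,0,0,-0.08,10, -0.12,0.55,0,0,0,-0.08,10, -0.12,0.55,0,0,0,-0.08,10, -0.12,0.55,0,0,0,-0.08,10, -0.13,0.55,0,0,0,-0.07,10
5 rows -> (503, -332, 30, 2.8)
0,0,0.4,0,0,0,10, 0,0,0.4,0,0,0,10, 0,0,0.4,0,0,0,10, 0,0,0.4,0,0,0,10, 0,0,0.4,0,0,0,10
3 rows -> (503, -332, 11, 2.8)
0,0,0.11,0,0,0,10, 0,0,0.1,0,0,0,10, 0,0,0.11,0,0,0,10
```

Emit:
jog_arm(commands=[0,0,-0.5,0,-0.01,0,10,0,0,-0.49,0,-0.01,-0.01,10,0.01,0,-0.5,0,-0.01,0,10,-0.1,0.55,0,0,0,-0.08,10,-0.1,0.55,0,0,0,-0.08,10,-0.11,0.55,0,0,0,-0.08,10,-0.11,0.55,0,0,0,-0.08,10,-0.12,0.55,0,0,0,-0.08,10,-0.12,0.55,0,0,0,-0.08,10,-0.12,0.55,0,0,0,-0.08,10,-0.13,0.55,0,0,0,-0.07,10,0,0,0,0,0,0,10,0,0,0.4,0,0,0,10,0,0,0.4,0,0,0,10,0,0,0.4,0,0,0,10,0,0,0.4,0,0,0,10,0,0,0,0,0,0,10])

```text
t: 11.82
tool_pos: [0.5004, -0.3293, 0.0497]
tool_rot: [-3.136, -0.078, 0.012]
contact_force: [-0.5, -0.8, -2.0]
opening: 0.0178
grip_force: 98.1
```

Emit:
jog_arm(commands=[0,0,0.3,0,0,0,10,0,0,0.2,0,0,0,10,0,0,0.1,0,0,0,10,0,0,0.05,0,0,0,10,0,0,0,0,0,0,10])

```text
t: 12.45
tool_pos: [0.502, -0.3318, 0.0137]
tool_rot: [-3.141, -0.077, 0.005]
contact_force: [-0.2, -0.2, -0.8]
opening: 0.0183
grip_force: 98.1
```

Emit:
jog_arm(commands=[0,0,0,0,0,0,26,0,0,0,0,0,0,42,0,0,0,0,0,0,42,0,0,-0.3,0,0,0,42,0,0,-0.6,0,0,0,42,0,0,-0.7,0,0,0,42,0,0,-0.7,0,0,0,60,0,0,0,0,0,0,60])

```text
t: 13.45
tool_pos: [0.505, -0.3339, 0.1586]
tool_rot: [3.133, 0.077, 0.008]
contact_force: [-0.1, -0.1, -0.4]
opening: 0.0601
grip_force: 0.0
```

```bash
python3 - <<'E'
from h import *
b=snap('top');P=pts(b);a=snap('scene');Q=pts(a)
for X in(P,Q):
  print('tote');[print(r) for r in rects(X,.022,.042,60,(.3,.6,-.385,-.22))]
  print('bars');[print(r) for r in rects(X,.022,.034,150,(.55,.75,-.3,.3))]
plan([(663,128,160,0.5,60,10),(663,128,60,.5,60,3),(663,128,8,.5,60,4)])
E
```

```text
tote
(589, -254, 31, 24, -83.7, 28.8, 101, 379, 215)
bars
(675, -136, 134, 30, -15.3, 29.3, 472, 332, 187)
(642, -250, 131, 31, 4.6, 28.9, 491, 376, 196)
(663, 128, 92, 30, 0.5, 29.5, 334, 235, 196)
(636, 250, 133, 32, -3.9, 29.4, 509, 189, 208)
(646, 16, 109, 32, 81.9, 28.5, 364, 277, 200)
tote
(454, -336, 113, 33, 5.9, 33.0, 620, 226, 323)
(588, -258, 32, 24, -82.1, 29.0, 141, 298, 331)
bars
(636, 247, 132, 36, -2.1, 27.7, 411, 432, 223)
(663, 126, 91, 37, -0.7, 29.3, 363, 419, 250)
(646, 13, 112, 33, 82.1, 29.0, 390, 390, 273)
(676, -138, 132, 34, -16.6, 29.0, 740, 366, 317)
(642, -254, 132, 34, 3.8, 28.9, 863, 321, 343)
10 rows -> (663, 128, 160, 0.5)
0.3,-0.75,-0.01,0,0,0.04,60, 0.3,-0.75,-0.01,0,0,0.04,60, 0.3,-0.76,-0.01,0,0,0.04,60, 0.3,-0.76,-0.01,0,0,0.04,60, 0.29,-0.76,-0.01,0,0,0.04,60, 0.29,-0.76,-0.02,0,0,0.04,60, 0.29,-0.76,-0.01,0,0,0.04,60, 0.28,-0.76,-0.02,0,0,0.04,60, 0.28,-0.76,-0.01,0.01,0.01,0.04,60, 0.28,-0.76,-0.02,0,0,0.04,60
3 rows -> (663, 128, 60, 0.5)
0,0,0.56,0,0,0,60, 0,0,0.55,0,0,0,60, 0,0,0.56,0,0,0,60
4 rows -> (663, 128, 8, 0.5)
0,0,0.22,0,0,0,60, 0,0,0.22,0,0,0,60, 0,0,0.21,0,0,0,60, 0,0,0.22,0,0,0,60
```

Emit:
jog_arm(commands=[0.3,-0.75,-0.01,0,0,0.04,60,0.3,-0.75,-0.01,0,0,0.04,60,0.3,-0.76,-0.01,0,0,0.04,60,0.3,-0.76,-0.01,0,0,0.04,60,0.29,-0.76,-0.01,0,0,0.04,60,0.29,-0.76,-0.02,0,0,0.04,60,0.29,-0.76,-0.01,0,0,0.04,60,0.28,-0.76,-0.02,0,0,0.04,60,0.28,-0.76,-0.01,0,0,0.04,60,0.28,-0.76,-0.02,0,0,0.04,60,0,0,0,0,0,0,60,0,0,0,0,0,0,60,0,0,0.5,0,0,0,60,0,0,0.5,0,0,0,60,0,0,0.5,0,0,0,60,0,0,0.3,0,0,0,60,0,0,0,0,0,0,60])

```text
t: 15.68
tool_pos: [0.661, 0.1272, 0.0489]
tool_rot: [3.141, 0.012, -0.011]
contact_force: [-1.0, 0.6, -0.0]
opening: 0.0601
grip_force: 0.0
```

Emit:
jog_arm(commands=[0,0,0.3,0,0,0,60,0,0,0.25,0,0,0,60,0,0,0.15,0,0,0,60,0,0,0,0,0,0,60,0,0,0,0,0,0,20,0,0,0,0,0,0,20,0,0,0,0,0,0,20,0,0,0,0,0,0,20,0,0,-0.3,0,0,0,20,0,0,-0.6,0,0,0,20,0,0,-0.7,0,0,0,20,0,0,-0.6,0,0,0,20,0,0,0,0,0,0,20])

```text
t: 17.3
tool_pos: [0.6651, 0.1286, 0.1456]
tool_rot: [-3.141, -0.014, -0.007]
contact_force: [0.3, -0.1, -2.6]
opening: 0.0278
grip_force: 99.6
```

```bash
python3 - <<'E'
from h import *
# short to tote y=+36
import math
c=np.array([453,-304]);a=math.radians(2.8);t=c+36*np.array([-math.sin(a),math.cos(a)]);print(t)
plan([(t[0],t[1],140,2.8,20,10),(t[0],t[1],40,2.8,20,3),(t[0],t[1],14,2.8,20,3)])
E
```

```text
[ 451.24140829 -268.04297906]
10 rows -> (np.float64(451.2414082873579), np.float64(-268.0429790557084), 140, 2.8)
-0.36,0.66,0.01,0,0,-0.04,20, -0.37,0.66,0.01,0,-0.01,-0.04,20, -0.37,0.65,0.01,0,0,-0.04,20, -0.37,0.65,0.01,0,-0.01,-0.04,20, -0.37,0.65,0.01,0,0,-0.04,20, -0.37,0.65,0.01,0,-0.01,-0.04,20, -0.38,0.65,0,0,0,-0.04,20, -0.38,0.65,0.01,0,-0.01,-0.04,20, -0.38,0.65,0,0,0,-0.04,20, -0.39,0.64,0.01,-0.01,-0.01,-0.04,20
3 rows -> (np.float64(451.2414082873579), np.float64(-268.0429790557084), 40, 2.8)
0,0,0.56,0,0,0,20, 0,0,0.55,0,0,0,20, 0,0,0.56,0,0,0,20
3 rows -> (np.float64(451.2414082873579), np.float64(-268.0429790557084), 14, 2.8)
0,0,0.14,0,0,0,20, 0,0,0.14,0,0,0,20, 0,0,0.15,0,0,0,20
```

Emit:
jog_arm(commands=[-0.36,0.66,0.01,0,0,-0.04,20,-0.37,0.66,0.01,0,-0.01,-0.04,20,-0.37,0.65,0.01,0,0,-0.04,20,-0.37,0.65,0.01,0,-0.01,-0.04,20,-0.37,0.65,0.01,0,0,-0.04,20,-0.37,0.65,0.01,0,-0.01,-0.04,20,-0.38,0.65,0,0,0,-0.04,20,-0.38,0.65,0.01,0,-0.01,-0.04,20,-0.38,0.65,0,0,0,-0.04,20,-0.39,0.64,0.01,0,-0.01,-0.04,20,0,0,0,0,0,0,20,0,0,0,0,0,0,20,0,0,0.5,0,0,0,20,0,0,0.5,0,0,0,20,0,0,0.5,0,0,0,20,0,0,0,0,0,0,20])

```text
t: 19.3
tool_pos: [0.4464, -0.2651, 0.0438]
tool_rot: [-3.135, -0.079, 0.022]
contact_force: [0.4, 0.2, -1.6]
opening: 0.0278
grip_force: 103.1
```

Emit:
jog_arm(commands=[0.05,0.06,0.2,0,0,0,20,0,0,0.15,0,0,0,20,0,0,0.1,0,0,0,20,0,0,0.05,0,0,0,20,0,0,0,0,0,0,20,0,0,0,0,0,0,20])

```text
t: 20.05
tool_pos: [0.4514, -0.2719, 0.0176]
tool_rot: [3.14, 0.076, -0.012]
contact_force: [-0.4, -0.6, -2.7]
opening: 0.0277
grip_force: 103.2
```

Emit:
jog_arm(commands=[0,0,0.06,0,0,0,20,0,0,0.03,0,0,0,20,0,0,0,0,0,0,20,0,0,0,0,0,0,20])

```text
t: 20.55
tool_pos: [0.4518, -0.2724, 0.0152]
tool_rot: [3.141, 0.077, -0.013]
contact_force: [-9.0, 5.7, 18.4]
opening: 0.0279
grip_force: 105.9
```

Emit:
jog_arm(commands=[0,0,-0.03,0,0,0,34,0,0,0,0,0,0,42,0,0,0,0,0,0,42,0,0,-0.3,0,0,0,42,0,0,-0.6,0,0,0,42,0,0,-0.7,0,0,0,42,0,0,-0.7,0,0,0,60,0,0,0,0,0,0,60])

```text
t: 21.55
tool_pos: [0.4548, -0.2737, 0.1578]
tool_rot: [3.134, 0.077, -0.0]
contact_force: [0.6, -0.8, 0.4]
opening: 0.0603
grip_force: 0.0
```

```bash
python3 - <<'E'
from h import *
b=snap('top');P=pts(b);a=snap('scene');Q=pts(a)
for X in(P,Q):
  print('tote');[print(r) for r in rects(X,.022,.042,60,(.3,.56,-.385,-.22))]
  print('bars');[print(r) for r in rects(X,.022,.034,150,(.55,.75,-.3,.3))]
plan([(675,-137,150,-15.6,60,7)])
E
```

```text
tote
(452, -334, 38, 32, 9.7, 33.7, 115, 412, 262)
bars
(676, -136, 132, 30, -15.4, 29.4, 474, 332, 186)
(642, -251, 133, 31, 4.4, 29.3, 462, 376, 195)
(637, 250, 133, 32, -4.7, 29.2, 498, 189, 208)
(646, 17, 109, 33, 83.4, 28.5, 364, 277, 200)
tote
(452, -274, 92, 33, 1.3, 33.8, 554, 246, 305)
(454, -337, 114, 34, 5.2, 33.0, 612, 226, 323)
bars
(635, 247, 133, 38, -2.1, 27.7, 419, 432, 223)
(647, 14, 112, 33, 83.5, 29.0, 386, 390, 273)
(676, -137, 132, 35, -16.1, 29.1, 736, 366, 317)
(642, -254, 132, 34, 4.5, 28.8, 863, 321, 343)
7 rows -> (675, -137, 150, -15.6)
0.54,-0.29,0,0,0.01,0.46,60, 0.53,-0.32,0,0,0.01,0.46,60, 0.52,-0.34,0,0,0.01,0.46,60, 0.5,-0.37,0.01,0,0.01,0.46,60, 0.48,-0.39,0.01,0.01,0.01,0.46,60, 0.46,-0.41,0,0,0.01,0.46,60, 0.45,-0.44,0.01,0.01,0,0.45,60
```

Both tote bars lie flat with their tops at about 34 mm. Next is the long bar for the nest.

Emit:
jog_arm(commands=[0.54,-0.29,0,0,0.01,0.46,60,0.53,-0.32,0,0,0.01,0.46,60,0.52,-0.34,0,0,0.01,0.46,60,0.5,-0.37,0.01,0,0.01,0.46,60,0.48,-0.39,0.01,0,0.01,0.46,60,0.46,-0.41,0,0,0.01,0.46,60,0.45,-0.44,0.01,0,0,0.45,60,0,0,0,0,0,0,60,0,0,0,0,0,0,60,0,0,0,0,0,0,60])

```text
t: 22.9
tool_pos: [0.6739, -0.1373, 0.148]
tool_rot: [3.112, -0.427, -0.005]
contact_force: [0.4, 0.2, 0.8]
opening: 0.0601
grip_force: 0.0
```

```bash
python3 - <<'E'
from h import *
plan([(675,-137,50,-15.6,60,3),(675,-137,6,-15.6,60,4)])
E
```

```text
3 rows -> (675, -137, 50, -15.6)
0.01,0,0.54,0,0.01,0,60, 0.01,-0.01,0.55,0.01,0.01,0,60, 0,0,0.54,0,0.01,-0.01,60
4 rows -> (675, -137, 6, -15.6)
0,0,0.18,0,0,0,60, 0,0,0.19,0,0,0,60, 0,0,0.18,0,0,0,60, 0,0,0.19,0,0,0,60
```

Emit:
jog_arm(commands=[0.01,0,0.54,0,0.01,0,60,0.01,0,0.55,0,0.01,0,60,0,0,0.54,0,0.01,0,60,0,0,0.3,0,0,0,60,0,0,0.25,0,0,0,60,0,0,0.15,0,0,0,60,0,0,0,0,0,0,60,0,0,0,0,0,0,20,0,0,0,0,0,0,20,0,0,0,0,0,0,20,0,0,0,0,0,0,20])

```text
t: 24.28
tool_pos: [0.677, -0.1377, 0.0105]
tool_rot: [3.111, -0.426, 0.005]
contact_force: [-0.9, -0.5, 5.7]
opening: 0.0282
grip_force: 100.4
```

```bash
python3 - <<'E'
from h import *
p,R=plan([(676,-137,150,-15.3,20,4),(504,-67,150,88.8,20,20)])
E
```

```text
4 rows -> (676, -137, 150, -15.3)
0,0,-0.58,0,-0.01,-0.01,20, 0,0,-0.58,0,-0.01,-0.01,20, -0.01,0,-0.58,0.01,-0.01,-0.02,20, 0,0,-0.58,0,-0.01,-0.01,20
20 rows -> (504, -67, 150, 88.8)
-0.15,-0.02,0,0,0,-0.91,20, -0.15,-0.03,0,0,0,-0.91,20, -0.15,-0.05,0,0,0,-0.91,20, -0.14,-0.06,0,0,0,-0.91,20, -0.14,-0.07,0,0,0,-0.91,20, -0.13,-0.08,0,0,0,-0.91,20, -0.12,-0.1,0,0,0,-0.91,20, -0.11,-0.11,0,0,0,-0.91,20, -0.1,-0.12,0,0,0,-0.91,20, -0.09,-0.12,0,0,0,-0.91,20, -0.08,-0.13,0,0,0,-0.91,20, -0.07,-0.14,0,0,0,-0.91,20, -0.06,-0.15,0,0,0,-0.91,20, -0.04,-0.15,0,0,0,-0.91,20, -0.03,-0.15,0,0,0,-0.9,20, -0.01,-0.16,0,0,0,-0.91,20, 0,-0.15,0,0,0,-0.9,20, 0.01,-0.16,0,0,0,-0.91,20, 0.03,-0.15,0,0,0,-0.9,20, 0.04,-0.15,0,-0.01,0,-0.91,20
```

Emit:
jog_arm(commands=[0,0,-0.3,0,0,-0.01,20,0,0,-0.5,0,-0.01,-0.01,20,0,0,-0.6,0,-0.01,-0.02,20,0,0,-0.6,0,-0.01,-0.01,20,0,0,-0.35,0,0,0,20,0,0,0,0,0,0,20])

```text
t: 25.02
tool_pos: [0.677, -0.1373, 0.1519]
tool_rot: [3.112, -0.418, 0.002]
contact_force: [0.3, -0.3, -4.1]
opening: 0.0278
grip_force: 99.4
```

Emit:
jog_arm(commands=[-0.15,-0.02,0,0,0,-0.91,20,-0.15,-0.03,0,0,0,-0.91,20,-0.15,-0.05,0,0,0,-0.91,20,-0.14,-0.06,0,0,0,-0.91,20,-0.14,-0.07,0,0,0,-0.91,20,-0.13,-0.08,0,0,0,-0.91,20,-0.12,-0.1,0,0,0,-0.91,20,-0.11,-0.11,0,0,0,-0.91,20,-0.1,-0.12,0,0,0,-0.91,20,-0.09,-0.12,0,0,0,-0.91,20,-0.08,-0.13,0,0,0,-0.91,20,-0.07,-0.14,0,0,0,-0.91,20,-0.06,-0.15,0,0,0,-0.91,20,-0.04,-0.15,0,0,0,-0.91,20,-0.03,-0.15,0,0,0,-0.9,20,-0.01,-0.16,0,0,0,-0.91,20,0,-0.15,0,0,0,-0.9,20,0.01,-0.16,0,0,0,-0.91,20,0.03,-0.15,0,0,0,-0.9,20,0.04,-0.15,0,0,0,-0.91,20])

```text
t: 27.52
tool_pos: [0.502, -0.0664, 0.1476]
tool_rot: [-2.238, -2.198, 0.006]
contact_force: [0.0, 0.3, -3.3]
opening: 0.028
grip_force: 99.3
```

Emit:
jog_arm(commands=[0,0,0,0,0,0,20,0,0,0,0,0,0,20])

```text
t: 27.78
tool_pos: [0.5034, -0.0669, 0.149]
tool_rot: [-2.244, -2.195, 0.004]
contact_force: [0.4, -0.3, -4.0]
opening: 0.0277
grip_force: 99.4
```

```bash
python3 - <<'E'
from h import *
p,R,o=state();print(p,o['tool_rot'],o['contact_force'],o['opening'])
print('tool x',R[:,0])
b=snap('top');P=pts(b);a=snap('scene');Q=pts(a)
for X in(P,Q):
  [print(r) for r in rects(X,p[2]+.0,p[2]+.03,40,(.4,.6,-.16,.02))]
cv2.imwrite('pics/c3.png',cv2.resize(cv2.cvtColor(a['image'],cv2.COLOR_RGB2BGR)[130:310,250:420],(560,593)))
plan([(504,-66,150,88.8,20,2)])
E
```

```text
[ 0.50340199 -0.06690403  0.14904563] [-2.24434705 -2.19486224  0.00427359] [ 0.39270417 -0.25331132 -4.00185029] 0.027713368213116978
tool x [ 2.22911697e-02  9.99751485e-01 -2.68751193e-04]
(504, -26, 50, 32, 87.5, 167.8, 223, 291, 240)
(501, -123, 29, 15, -3.1, 168.2, 77, 334, 238)
(506, -74, 129, 55, -80.4, 166.8, 624, 316, 226)
2 rows -> (504, -66, 150, 88.8)
0.01,0,0,-0.01,0,0,20, 0.01,0,-0.01,-0.02,0.01,-0.01,20
```

View pics/c3.png

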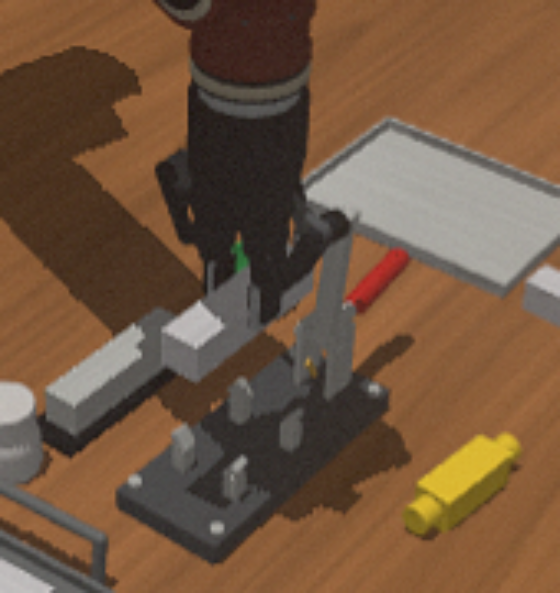

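Emit:
jog_arm(commands=[0.02,0.01,0.4,0,0,0,20,0,0,0.4,0,0,0,20,0,0,0.3,0,0,0,20,0,0,0.2,0,0,0,20,0,0,0,0,0,0,20,0,0,0,0,0,0,20,0,0,0,0,0,0,20])

```text
t: 28.75
tool_pos: [0.5051, -0.0661, 0.0733]
tool_rot: [2.244, 2.197, -0.001]
contact_force: [-0.0, 0.7, -3.5]
opening: 0.0277
grip_force: 99.4
```

```bash
python3 - <<'E'
from h import *
p,R,o=state();print(p,R[:,0],R[:,2])
b=snap('top');P=pts(b)
[print(r) for r in rects(P,p[2]+.012,p[2]+.027,40,(.4,.6,-.16,.02))]
c=cv2.cvtColor(b['image'],cv2.COLOR_RGB2BGR)[215:285,260:350];cv2.imwrite('pics/c4.png',cv2.resize(c,(720,560),interpolation=cv2.INTER_CUBIC))
plan([(504,-65.5,70,88.8,20,2)])
E
```

```text
[ 0.50512458 -0.06606787  0.07329232] [ 0.0209744   0.99977928 -0.00120886] [-7.92953663e-05 -1.20746030e-03 -9.99999268e-01]
(504, -122, 30, 15, -0.5, 93.2, 59, 333, 244)
(507, -24, 47, 23, 75.1, 92.6, 121, 291, 244)
2 rows -> (504, -65.5, 70, 88.8)
0,-0.01,0.03,0,0.01,0,20, 0.01,-0.01,0.02,0,0,0,20
```

View pics/c4.png

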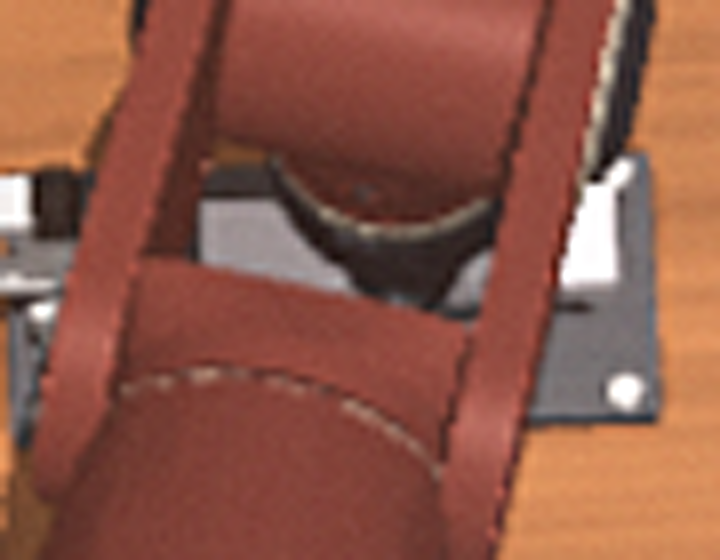

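The bar is lined up over the seat: its free end shows at (590,240), and the depth points put the bar's middle at (504,-65). I'll lower it in small steps.

Emit:
jog_arm(commands=[0,-0.01,0.15,0,0,0,20,0,0,0.15,0,0,0,20,0,0,0.1,0,0,0,20,0,0,0.1,0,0,0,20,0,0,0.07,0,0,0,20,0,0,0.05,0,0,0,20,0,0,0,0,0,0,20,0,0,0,0,0,0,20])

```text
t: 29.8
tool_pos: [0.5038, -0.0659, 0.0353]
tool_rot: [-2.244, -2.198, 0.003]
contact_force: [-0.2, 0.4, -3.0]
opening: 0.0276
grip_force: 99.4
```

Emit:
jog_arm(commands=[0,0,0.04,0,0,0,20,0,0,0.03,0,0,0,20,0,0,0,0,0,0,20,0,0,0,0,0,0,20])

```text
t: 30.3
tool_pos: [0.5036, -0.0659, 0.0308]
tool_rot: [-2.244, -2.197, 0.003]
contact_force: [0.5, 0.3, -2.8]
opening: 0.028
grip_force: 99.6
```

Emit:
jog_arm(commands=[0,0,0.03,0,0,0,20,0,0,0,0,0,0,20,0,0,0,0,0,0,20])

```text
t: 30.68
tool_pos: [0.5038, -0.0659, 0.0305]
tool_rot: [-2.243, -2.197, 0.004]
contact_force: [-5.3, 0.6, 7.6]
opening: 0.0278
grip_force: 100.6
```

Emit:
jog_arm(commands=[0,0,-0.01,0,0,0,30,0,0,0,0,0,0,36,0,0,0,0,0,0,44,0,0,0,0,0,0,44,0,0,-0.2,0,0,0,44,0,0,-0.5,0,0,0,44,0,0,-0.7,0,0,0,44,0,0,-0.7,0,0,0,44,0,0,-0.7,0,0,0,0,0,0,-0.3,0,0,0,0,0,0,0,0,0,0,0])

```text
t: 32.05
tool_pos: [0.5047, -0.0659, 0.217]
tool_rot: [2.243, 2.197, -0.001]
contact_force: [1.2, 0.0, 0.5]
opening: -0.0
grip_force: 0.0
```

```bash
python3 - <<'E'
from h import *
p,R,o=state();print(p,o['opening'])
b=snap('top');P=pts(b);a=snap('scene');Q=pts(a)
for X in (P,Q):[print(r) for r in rects(X,.046,.056,40,(.4,.6,-.16,.02))]
cv2.imwrite('pics/c5.png',cv2.resize(cv2.cvtColor(a['image'],cv2.COLOR_RGB2BGR)[130:310,250:420],(560,593)))
plan([(506,-66,215,88.8,0,1),(506,85,215,88.8,0,4),(506,85,115,88.8,0,4)])
E
```

```text
[ 0.50468187 -0.06593282  0.21699387] -2.2217437337370122e-06
(515, -31, 32, 11, 84.7, 50.2, 41, 297, 244)
(503, -120, 31, 18, -3.9, 50.6, 76, 331, 247)
(499, -68, 131, 44, 87.2, 48.8, 481, 320, 259)
1 rows -> (506, -66, 215, 88.8)
-0.01,0.05,-0.02,-0.05,0,0,0
4 rows -> (506, 85, 215, 88.8)
0.63,-0.01,0,0,0,0,0, 0.63,-0.01,0,0,0,0,0, 0.63,-0.02,0,0,0,0,0, 0.63,-0.01,0,0,0,0,0
4 rows -> (506, 85, 115, 88.8)
0,0,0.42,0,0,0,0, 0,0,0.42,0,0,0,0, 0,0,0.41,0,0,0,0, 0,-0.01,0.42,0,0,0,0
```

View pics/c5.png

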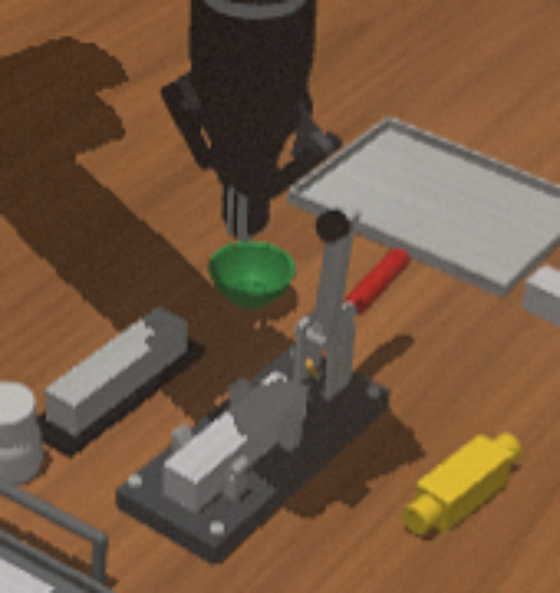

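Emit:
jog_arm(commands=[0.63,0.02,0,0,0,0,0,0.63,-0.01,0,0,0,0,0,0.63,-0.01,0,0,0,0,0,0.63,-0.01,0,0,0,0,0,0,0,0,0,0,0,0,0,0,0,0,0,0,0,0,0,0.5,0,0,0,0,0,0,0.5,0,0,0,0,0,0,0.4,0,0,0,0,0,0,0.3,0,0,0,0,0,0,0,0,0,0,0])

```text
t: 33.52
tool_pos: [0.5051, 0.0847, 0.1115]
tool_rot: [-2.243, -2.194, 0.008]
contact_force: [-0.7, -0.0, 1.5]
opening: -0.0001
grip_force: 0.0
```

Emit:
jog_arm(commands=[-0.14,0,0,0,0,0,0,-0.14,0,0,0,0,0,0,-0.14,0,0,0,0,0,0,-0.14,0,0,0,0,0,0,-0.14,0,0,0,0,0,0,-0.14,0,0,0,0,0,0,-0.14,0,0,0,0,0,0,-0.14,0,0,0,0,0,0,-0.14,0,0,0,0,0,0,-0.14,0,0,0,0,0,0,-0.14,0,0,0,0,0,0,-0.14,0,0,0,0,0,0,-0.14,0,0,0,0,0,0,0,0,0,0,0,0,0,0,0,0,0,0,0,0])

```text
t: 35.4
tool_pos: [0.5041, -0.0235, 0.1137]
tool_rot: [-2.244, -2.197, 0.002]
contact_force: [-0.8, -0.2, 0.7]
opening: 0.0002
grip_force: 0.0
```

Emit:
jog_arm(commands=[0,0,-0.5,0,0,0,0,0,0,-0.7,0,0,0,0,0,0,-0.5,0,0,0,0,0,0,0,0,0,0,60])

```text
t: 35.9
tool_pos: [0.5061, -0.0236, 0.219]
tool_rot: [2.241, 2.196, 0.003]
contact_force: [-0.3, 0.1, -0.2]
opening: 0.0171
grip_force: 0.0
```

```bash
python3 - <<'E'
from h import *
b=snap('top');P=pts(b);a=snap('scene');Q=pts(a)
for X in(P,Q):
  print('bars');[print(r) for r in rects(X,.022,.034,150,(.55,.75,-.3,.3))]
  print('nest');[print(r) for r in rects(X,.046,.055,30,(.4,.6,-.16,.02))]
k=(abs(Q[...,0]-.505)<.012)&(Q[...,1]>-.1)&(Q[...,1]<.03)&(Q[...,2]>.058)&(Q[...,2]<.19)
q=Q[k]*1000
for y in range(-90,30,10):
  s=q[abs(q[:,1]-y)<5]; print(y,len(s),np.round(s[:,2].max()) if len(s) else '')
cv2.imwrite('pics/c6.png',cv2.resize(cv2.cvtColor(a['image'],cv2.COLOR_RGB2BGR)[130:310,250:420],(560,593)))
plan([(642,-252,160,4.4,60,10)])
E
```

```text
bars
(642, -251, 131, 31, 4.9, 29.3, 485, 376, 196)
(636, 250, 132, 32, -4.2, 29.6, 497, 189, 208)
nest
(503, -94, 72, 31, 89.3, 50.0, 229, 323, 248)
bars
(636, 247, 130, 37, -4.8, 28.1, 410, 432, 223)
(647, 14, 112, 34, 81.6, 29.1, 396, 389, 273)
(643, -254, 132, 34, 5.3, 29.0, 858, 321, 343)
nest
(506, -69, 131, 31, 86.7, 48.6, 352, 319, 262)
-90 0 
-80 13 68.0
-70 64 86.0
-60 24 82.0
-50 26 77.0
-40 23 77.0
-30 30 75.0
-20 27 76.0
-10 36 166.0
0 106 168.0
10 84 169.0
20 73 136.0
16 rows -> (642, -252, 160, 4.4)
-0.24,0.15,0.06,0,0,0.92,60, -0.22,0.17,0.06,0,0,0.92,60, -0.2,0.19,0.06,0,0,0.92,60, -0.19,0.21,0.06,0,0,0.92,60, -0.17,0.22,0.06,0,0,0.92,60, -0.14,0.24,0.06,0,0,0.92,60, -0.12,0.25,0.06,0,0,0.92,60, -0.1,0.26,0.05,0,0,0.92,60, -0.07,0.27,0.06,0,0,0.92,60, -0.05,0.27,0.05,0,0,0.92,60, -0.03,0.28,0.06,0,0,0.92,60, 0,0.28,0.05,0,0.01,0.92,60, 0.03,0.27,0.06,0,0,0.92,60, 0.05,0.27,0.05,0,0.01,0.93,60, 0.08,0.27,0.06,0,0,0.92,60, 0.1,0.26,0.05,-0.01,0.01,0.93,60
```

View pics/c6.png

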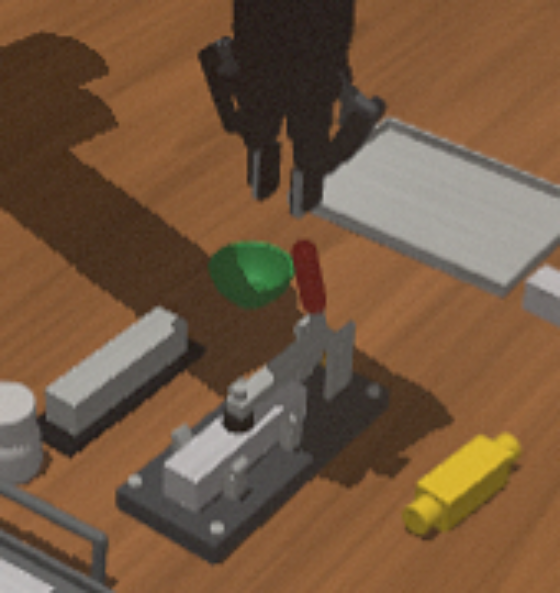

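The clamp is closed onto the seated bar: its arm is level at about 76 mm, with the pad at (240,415). The two remaining longs go to the tray.

Emit:
jog_arm(commands=[-0.24,0.15,0,0,0,0.92,60,-0.22,0.17,0,0,0,0.92,60,-0.2,0.19,0,0,0,0.92,60,-0.19,0.21,0.06,0,0,0.92,60,-0.17,0.22,0.06,0,0,0.92,60,-0.14,0.24,0.06,0,0,0.92,60,-0.12,0.25,0.06,0,0,0.92,60,-0.1,0.26,0.05,0,0,0.92,60,-0.07,0.27,0.06,0,0,0.92,60,-0.05,0.27,0.1,0,0,0.92,60,-0.03,0.28,0.1,0,0,0.92,60,0,0.28,0.1,0,0.01,0.92,60,0.03,0.27,0.1,0,0,0.92,60,0.05,0.27,0.1,0,0.01,0.93,60,0.08,0.27,0.1,0,0,0.92,60,0.1,0.26,0.05,0,0,0.93,60,0,0,0,0,0,0,60,0,0,0,0,0,0,60])

```text
t: 38.25
tool_pos: [0.6415, -0.2517, 0.154]
tool_rot: [-3.138, -0.121, 0.003]
contact_force: [0.1, -0.2, -0.6]
opening: 0.0604
grip_force: 0.0
```

```bash
python3 - <<'E'
from h import *
p,R=plan([(642,-252,40,4.7,60,4),(642,-252,8,4.7,60,3)])
E
```

```text
4 rows -> (642, -252, 40, 4.7)
0,0,0.48,0,0.01,-0.01,60, 0,0,0.47,-0.01,0,-0.01,60, 0.01,0,0.48,0,0.01,-0.01,60, 0,0.01,0.47,-0.01,0,-0.02,60
3 rows -> (642, -252, 8, 4.7)
0,0,0.18,0,0,0,60, 0,0,0.18,0,0,0,60, 0,0,0.17,0,0,0,60
```

Emit:
jog_arm(commands=[0,0,0.48,0,0.01,-0.01,60,0,0,0.48,0,0,-0.01,60,0,0,0.48,0,0,-0.01,60,0,0,0.47,0,0,-0.01,60,0,0,0.3,0,0,0,60,0,0,0.15,0,0,0,60,0,0,0.05,0,0,0,60,0,0,0,0,0,0,60,0,0,0,0,0,0,20,0,0,0,0,0,0,20,0,0,0,0,0,0,20,0,0,0,0,0,0,20,0,0,-0.3,0,0,0,20,0,0,-0.6,0,0,0,20,0,0,-0.7,0,0,0,20,0,0,-0.7,0,0,0,20,0,0,-0.7,0,0,0,20,0,0,0,0,0,0,20])

```text
t: 40.5
tool_pos: [0.6442, -0.2537, 0.1965]
tool_rot: [3.135, 0.125, 0.013]
contact_force: [-0.1, -0.1, -2.3]
opening: 0.0276
grip_force: 99.5
```

```bash
python3 - <<'E'
from h import *
import math
c=np.array([443,325]);a=math.radians(-1);t=c+36*np.array([-math.sin(a),math.cos(a)]);s=c-36*np.array([-math.sin(a),math.cos(a)]);print(t,s)
plan([(640,-252,200,4,20,1),(*t,200,-1,20,14),(*t,40,-1,20,6)])
E
```

```text
[443.62828663 360.99451703] [442.37171337 289.00548297]
1 rows -> (640, -252, 200, 4)
-0.07,-0.03,-0.06,0.05,-0.08,0.1,20
14 rows -> (np.float64(443.6282866317422), np.float64(360.9945170256301), 200, -1)
-0.18,-0.74,0,0,0,0.06,20, -0.19,-0.74,0,0,0,0.06,20, -0.19,-0.74,0,0,0,0.06,20, -0.2,-0.74,0,0,0,0.06,20, -0.2,-0.74,0,0,0,0.06,20, -0.2,-0.74,0,0,0,0.06,20, -0.21,-0.74,0,0,0,0.06,20, -0.21,-0.74,0,0,0,0.06,20, -0.22,-0.74,0,0,0,0.07,20, -0.22,-0.73,0,0,0,0.06,20, -0.23,-0.73,0,0,0,0.07,20, -0.23,-0.73,0,0,0,0.06,20, -0.24,-0.73,0,0,0,0.07,20, -0.24,-0.73,0,0,0,0.06,20
6 rows -> (np.float64(443.6282866317422), np.float64(360.9945170256301), 40, -1)
0,0,0.45,0,0,0,20, 0,0,0.44,0,0,0,20, 0,0,0.45,0,0,0,20, 0,0,0.44,0,0,0,20, 0,0,0.45,0,0,0,20, 0,0,0.44,0,0,0,20
```

Emit:
jog_arm(commands=[0.06,-0.5,-0.03,0,0,0.06,20,0.06,-0.85,0,0,0,0.07,20,0.06,-0.85,0,0,0,0.07,20,0.05,-0.85,0,0,0,0.07,20,0.04,-0.85,0,0,0,0.07,20,0.03,-0.85,0,0,0,0.07,20,0.03,-0.85,0,0,0,0.07,20,0.02,-0.85,0,0,0,0.07,20,-0.3,-0.8,0,0,0,0.07,20,-0.6,-0.7,0,0,0,0.07,20,-0.7,-0.6,0,0,0,0.07,20,-0.7,-0.6,0,0,0,0.06,20,-0.6,-0.5,0,0,0,0.06,20,-0.3,-0.5,0,0,0,0.05,20,0,0,0,0,0,0,20,0,0,0,0,0,0,20])

```text
t: 42.5
tool_pos: [0.4472, 0.3548, 0.1909]
tool_rot: [3.14, -0.021, -0.002]
contact_force: [1.2, -0.7, -2.1]
opening: 0.0276
grip_force: 99.5
```

```bash
python3 - <<'E'
from h import *
p,R,o=state();print(p,o['opening'])
a=snap('scene');Q=pts(a)
[print(r) for r in rects(Q,p[2]-.02,p[2]+.03,60,(.3,.6,.2,.5))]
plan([(443.6,361,200,-1,20,1),(443.6,361,40,-1,20,6)])
E
```

```text
[0.44722203 0.35483117 0.19090039] 0.027574941173410188
(447, 350, 134, 55, -4.0, 202.0, 661, 398, 130)
1 rows -> (443.6, 361, 200, -1)
-0.07,-0.1,-0.15,0.01,0.01,0.04,20
6 rows -> (443.6, 361, 40, -1)
0,0,0.45,0,0,0,20, 0,0,0.44,0,0,0,20, 0,0,0.45,0,0,0,20, 0,0,0.44,0,0,0,20, 0,0,0.45,0,0,0,20, 0,-0.01,0.44,0,0,0,20
```

Emit:
jog_arm(commands=[-0.05,-0.09,0.4,0,0,0,20,0,0,0.6,0,0,0,20,0,0,0.6,0,0,0,20,0,0,0.6,0,0,0,20,0,0,0.35,0,0,0,20,0,0,0.2,0,0,0,20,0,0,0.1,0,0,0,20,0,0,0,0,0,0,20,0,0,0,0,0,0,20,0,0,0,0,0,0,20])

```text
t: 43.8
tool_pos: [0.4455, 0.3615, 0.0226]
tool_rot: [-3.14, 0.021, -0.003]
contact_force: [0.6, -0.0, -2.4]
opening: 0.0279
grip_force: 99.6
```

Emit:
jog_arm(commands=[0,0,0.08,0,0,0,20,0,0,0.04,0,0,0,20,0,0,0,0,0,0,20,0,0,0,0,0,0,20])

```text
t: 44.3
tool_pos: [0.445, 0.3612, 0.0152]
tool_rot: [3.141, -0.02, 0.001]
contact_force: [-3.7, -2.6, 6.0]
opening: 0.0278
grip_force: 100.6
```

Contact with the tray floor. I'll release, lift and look.

Emit:
jog_arm(commands=[0,0,0,0,0,0,32,0,0,0,0,0,0,42,0,0,0,0,0,0,42,0,0,-0.3,0,0,0,42,0,0,-0.6,0,0,0,42,0,0,-0.8,0,0,0,42,0,0,-0.8,0,0,0,60,0,0,0,0,0,0,60])

```text
t: 45.3
tool_pos: [0.448, 0.363, 0.1719]
tool_rot: [-3.135, 0.021, -0.018]
contact_force: [0.3, 0.3, -0.1]
opening: 0.0598
grip_force: 0.0
```

```bash
python3 - <<'E'
from h import *
b=snap('top');P=pts(b);a=snap('scene');Q=pts(a)
for X in(P,Q):
  print('bars');[print(r) for r in rects(X,.022,.034,150,(.5,.8,.05,.3))]
  print('tray');[print(r) for r in rects(X,.022,.04,50,(.3,.57,.22,.45))]
plan([(636,249,150,-4.3,60,4)])
E
```

```text
bars
(637, 250, 132, 33, -4.0, 29.5, 503, 189, 208)
tray
(445, 359, 131, 32, -1.9, 32.7, 453, 148, 283)
bars
(636, 248, 131, 41, -3.8, 27.8, 417, 432, 223)
tray
(445, 360, 129, 40, -1.5, 30.8, 344, 392, 179)
4 rows -> (636, 249, 150, -4.3)
0.8,0.46,0.07,0,-0.01,0.15,60, 0.81,0.45,0.07,-0.01,-0.01,0.16,60, 0.81,0.43,0.07,0,-0.01,0.15,60, 0.82,0.42,0.06,-0.01,0,0.16,60
```

Emit:
jog_arm(commands=[0.8,0.46,0.07,0,0,0.15,60,0.81,0.45,0.07,0,0,0.16,60,0.81,0.43,0.07,0,0,0.15,60,0.82,0.42,0.06,0,0,0.16,60,0,0,0,0,0,0,60,0,0,0,0,0,0,60,0,0,0.5,0,0,0,60,0,0,0.5,0,0,0,60,0,0,0.5,0,0,0,60,0,0,0,0,0,0,60,0,0,0,0,0,0,60])

```text
t: 46.78
tool_pos: [0.6353, 0.2494, 0.0596]
tool_rot: [-3.139, 0.116, -0.003]
contact_force: [-0.2, 0.5, 0.4]
opening: 0.0598
grip_force: 0.0
```

```bash
python3 - <<'E'
from h import *
plan([(636,249,8,-4.2,60,4)])
E
```

```text
4 rows -> (636, 249, 8, -4.2)
0,0,0.21,0,0,0,60, 0,0,0.22,0,-0.01,0,60, 0.01,0,0.21,0,0,0,60, 0,0.01,0.22,-0.01,-0.01,-0.01,60
```

Emit:
jog_arm(commands=[0,0,0.3,0,0,0,60,0,0,0.3,0,0,0,60,0,0,0.15,0,0,0,60,0,0,0.08,0,0,0,60,0,0,0,0,0,0,60,0,0,0,0,0,0,20,0,0,0,0,0,0,20,0,0,0,0,0,0,20,0,0,0,0,0,0,20,0,0,-0.3,0,0,0,20,0,0,-0.6,0,0,0,20,0,0,-0.7,0,0,0,20,0,0,-0.4,0,0,0,20,0,0,0,0,0,0,20])

```text
t: 48.52
tool_pos: [0.6366, 0.2488, 0.1315]
tool_rot: [-3.138, 0.118, -0.008]
contact_force: [0.5, -0.3, -3.3]
opening: 0.0278
grip_force: 99.7
```

```bash
python3 - <<'E'
from h import *
plan([(442.4,289,130,-1,20,6),(442.4,289,25,-1,20,4)])
E
```

```text
6 rows -> (442.4, 289, 130, -1)
-0.55,-0.07,0,0,-0.01,-0.1,20, -0.54,-0.08,0,0,-0.01,-0.1,20, -0.55,-0.08,0,0,-0.01,-0.09,20, -0.54,-0.09,0.01,-0.01,-0.01,-0.1,20, -0.54,-0.09,0,0,-0.01,-0.09,20, -0.55,-0.09,0.01,-0.01,0,-0.1,20
4 rows -> (442.4, 289, 25, -1)
0,0,0.44,0,0,0,20, 0,0,0.44,0,0,0,20, 0,0,0.43,0,0,0,20, 0,0,0.44,0,0,0,20
```

Emit:
jog_arm(commands=[-0.55,-0.07,0,0,0,-0.1,20,-0.54,-0.08,0,0,-0.01,-0.1,20,-0.55,-0.08,0,0,-0.01,-0.09,20,-0.54,-0.09,0,0,-0.01,-0.1,20,-0.54,-0.09,0,0,-0.01,-0.09,20,-0.55,-0.09,0,0,0,-0.1,20,0,0,0,0,0,0,20,0,0,0,0,0,0,20,0,0,0.5,0,0,0,20,0,0,0.5,0,0,0,20,0,0,0.4,0,0,0,20,0,0,0.25,0,0,0,20,0,0,0.1,0,0,0,20,0,0,0,0,0,0,20,0,0,0,0,0,0,20])

```text
t: 50.4
tool_pos: [0.4415, 0.2889, 0.0248]
tool_rot: [-3.14, 0.027, 0.002]
contact_force: [0.1, -0.8, -3.4]
opening: 0.0281
grip_force: 99.7
```

Emit:
jog_arm(commands=[0,0,0.1,0,0,0,20,0,0,0.06,0,0,0,20,0,0,0.02,0,0,0,20,0,0,0,0,0,0,20])

```text
t: 50.9
tool_pos: [0.4407, 0.2885, 0.013]
tool_rot: [-3.141, 0.027, 0.005]
contact_force: [-0.3, 0.9, -3.2]
opening: 0.0277
grip_force: 99.8
```

Emit:
jog_arm(commands=[0,0,0.03,0,0,0,20,0,0,0,0,0,0,20,0,0,0,0,0,0,20])

```text
t: 51.28
tool_pos: [0.4409, 0.2887, 0.0127]
tool_rot: [-3.141, 0.027, 0.005]
contact_force: [-5.9, -2.4, 8.4]
opening: 0.0277
grip_force: 101.2
```

Emit:
jog_arm(commands=[0,0,0,0,0,0,32,0,0,0,0,0,0,42,0,0,0,0,0,0,42,0,0,-0.3,0,0,0,42,0,0,-0.6,0,0,0,42,0,0,-0.8,0,0,0,42,0,-0.5,-0.8,0,0,0,60,0,-0.7,-0.5,0,0,0,60,0,-0.8,0,0,0,0,60,0,-0.8,0,0,0,0,60,0,-0.8,0,0,0,0,60,0,0,0,0,0,0,60,0,0,0,0,0,0,60])

```text
t: 52.9
tool_pos: [0.4448, 0.5042, 0.1919]
tool_rot: [-3.141, 0.027, 0.004]
contact_force: [-0.3, -0.2, 0.6]
opening: 0.0602
grip_force: 0.0
```

```bash
python3 - <<'E'
from h import *
b=snap('top');P=pts(b);a=snap('scene');Q=pts(a)
for X in(P,Q):
  print('---');[print(r) for r in rects(X,.022,.042,80,(.1,.75,-.6,.45))]
cv2.imwrite('pics/t9.png',cv2.resize(cv2.cvtColor(b['image'],cv2.COLOR_RGB2BGR)[125:395,105:525],(798,513),interpolation=cv2.INTER_CUBIC))
E
```

```text
---
(665, -366, 120, 12, 49.3, 32.7, 116, 419, 185)
(646, 16, 109, 33, 82.7, 28.9, 384, 277, 200)
(460, -523, 134, 31, -43.5, 29.2, 572, 484, 256)
(453, -334, 111, 31, 4.3, 33.0, 453, 414, 263)
(452, -270, 91, 31, 2.8, 34.3, 420, 389, 265)
(445, 361, 131, 34, -1.6, 32.8, 637, 147, 282)
(441, 287, 130, 31, -0.5, 32.5, 587, 175, 281)
(387, 113, 70, 69, -79.5, 29.6, 224, 242, 297)
(378, -47, 129, 31, 88.6, 37.2, 562, 305, 298)
(182, -482, 174, 88, 12.1, 25.0, 539, 479, 356)
(189, -291, 130, 30, 76.6, 29.6, 628, 407, 367)
---
(444, 357, 133, 40, -2.6, 30.9, 346, 392, 179)
(442, 288, 133, 38, -2.5, 30.6, 387, 378, 190)
(687, 357, 69, 39, 14.3, 32.2, 157, 467, 210)
(387, 109, 73, 68, -49.5, 27.9, 172, 325, 211)
(378, -52, 136, 36, 88.4, 35.6, 582, 284, 240)
(509, 36, 34, 30, -2.5, 31.0, 96, 348, 243)
(189, -295, 130, 38, 75.5, 29.1, 570, 159, 260)
(527, -52, 96, 19, 88.6, 34.8, 136, 333, 262)
(373, -169, 50, 33, 42.2, 32.6, 166, 251, 265)
(646, 13, 116, 34, 83.6, 29.0, 403, 390, 273)
(519, -116, 63, 24, 42.9, 32.9, 164, 312, 277)
(451, -273, 92, 33, 1.0, 34.1, 546, 246, 305)
(187, -473, 176, 88, 2.7, 24.4, 630, 103, 309)
(454, -336, 112, 33, 5.0, 32.7, 621, 226, 323)
(461, -525, 133, 32, -43.2, 29.6, 908, 160, 383)
(715, -429, 101, 5, 46.7, 31.6, 338, 293, 421)
```

View pics/t9.png

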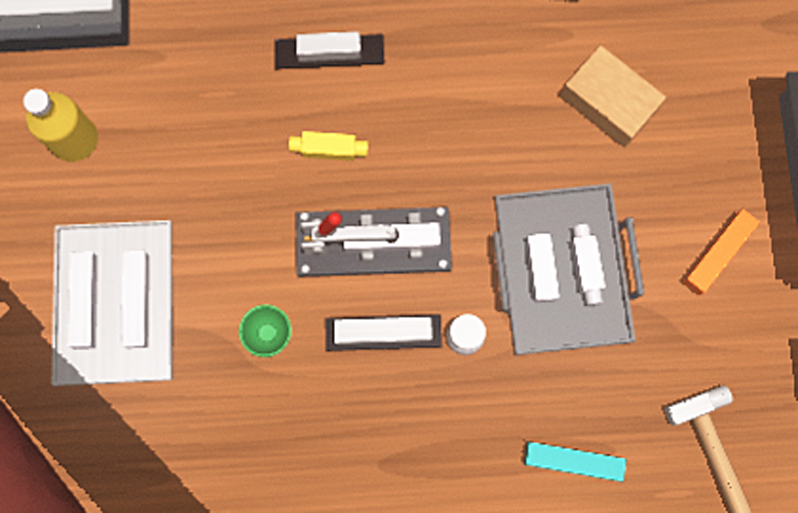

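The final view shows everything in place:
- **Tray:** both spare longs flat at (80,300) and (133,298).
- **Tote:** the short at (542,267) and the old bar at (588,265), both flat.
- **Nest:** the long bar clamped at (395,236).
- **Look-alikes and bystanders:** unmoved.

The gripper is clear of everything.

```bash
python3 -c "
from station import job
print(job.finish_job())"
```

```text
the job is handed in; nothing more can be done
None
```

The nest is changed over to a 130 mm bar with the clamp shut on it, the old bar and the one short are flat in the tote, both spare longs are flat in the tray, and the job was handed in at about 53 s (no verdict was shown).

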